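Tip the clothes pegs off the tray into the peg drawer

ROBOT

A 6-joint arm with a two-finger parallel gripper is mounted at the origin on the work surface. World frame = base frame: x ahead of the robot, y to its left, z up, the work surface at z = 0. Lengths are in m, angles in rad, forces in N, time in s.
With the tool pointing down it reaches from about 0.15 to 0.775 m from the base axis. Payload 6.1 kg.
Tool frame: the origin (TCP) lies on the centre line of the jaws, within the pads' length; the fingertips stand 17 mm ahead of it and the grasp point (between the pads) lies 2 mm behind it; z points along the fingers, x is the direction in which the jaws open and shut, and the axes are right-handed (so a half turn about z gives the same grasp; the last joint's range is limited). The gripper opens to 85 mm and grips with 20 to 120 N. Pads are 22 mm wide; open, the fingers measure 114 mm over their backs; the gripper's body (76 mm by 85 mm) begins 54 mm behind the grasp point. The pads swing forward as they close: fully open they stand 13 mm farther back than shut.
Start: joints at [-1.191, 0.126, -0.04, 1.405, 0, 1.571], TCP at [0.195, -0.488, 0.248] pointing down, gripper open.
Joint ranges: [-2.72, 2.72], [-0.95, 1.95], [-1.27, 1.35], [-1.78, 2.02], [-1.46, 1.47], [-3.14, 3.14]. Speed limits (rad/s): [2.39, 2.39, 3.01, 3.14, 3.14, 3.14].

INTERFACE

Orientations are given as a 3x3 rotation matrix whose columns are the frame's x, y, z axes.
In Python, from station import bot, optics gives the robot as it stands.
- The arm moves only by the tool drive_tool, never from a script. Its argument "increments" is text: rows parted by semicolons, each of 4 numbers parted by spaces: the shift along the tool's x, y, z as a fraction of full scale, then the turn about the tool's z as a fraction of full scale. In form: tx ty tz twist; .... A call has 1 to 20 rows; each row shifts and turns the commanded pose from where the row before left it, along the tool's axes as they then stand; what a row does not reach is not made up. Full scale, the value 1, is 0.05 m for a shift and 0.12 rad for a turn. A row lasts 1/8 s, in which the tool goes at most 62.5 mm and 10.7 degrees, less where a joint would pass 70% of its speed; a pose out of reach is approached as far as the arm can. A call with a number of a shift or a turn outside -1 to 1 is refused whole. A call with a gripper value outside its range is refused whole. "fingers" is the closure, from -1 (fully open) to 1 (shut), so that 0 is half open, set as the call begins (left out, the last holds). The fingers move at their own pace and stop on an object; the grip force is fixed at half the most. Time passes only in rows, so rows that do not move let the fingers close. It gives the time, the measured TCP pose, the force and the opening at its end, in the units of the state.
- bot.observe(): the state, without advancing time (a new reading comes with each control period).
- optics.read_camera(name): name is "side" or "top"; returns the picture (420x560x3 uint8, red, green, blue); there is no depth.
- optics.get_calibration(name): a dict with "K" (3x3 intrinsics, pixels), "dist_coeffs" ([k1, k2, p1, p2, k3] as OpenCV has them; the pictures are not rectified), "camera_from_world" (4x4, takes a point from world to camera coordinates). Camera axes: x right, y down, z forward; pixel columns grow to the right and rows downward; lengths in m; the calibration is good to about 2 mm. A picture is of the moment at which its call begins. get_calibration takes no time and is no camera call.
- bot.sign_off(): hands the job in, once; it reports no verdict.
The state is a dict: "time": time; "qpos": joint angles; "qvel": joint speeds; "tau": joint torques, N m; "tcp_pos": TCP position; "tcp_rot": TCP orientation; "wrist_force": force on the tool from outside, world axes, zero at the start; "ft_torque": the same for the moment, N m; "finger_gap": opening from 0.0 (shut) to 1.0 (fully open).
Only numpy, scipy, OpenCV 4.12 (cv2) and the standard library are available. Lean on these libraries where they do the work, as an engineer would, in place of code of your own. Each camera call takes 0.05 s, during which the arm holds its last target. There are 200 camera calls.

TASK

Put the clothes pegs away: pull the drawer of the wide unit out to its stop, then lift the peg tray by its back board and tip it over the drawer so that all six pegs slide in. Set the empty tray down flat on the counter again and leave the drawer fully open. Leave the narrow drawer shut, and do not shift or knock over the two bottles and the tin.

Things in the scene. Friction and masses are not known exactly. Their poses are not given: they have to be found in the camera images.
- wide_unit: wide white drawer unit with a pale wooden top, fixed on the counter, 220 wide, 210 deep, 95 high, one drawer. Origin: on the counter under the middle of its front; +x runs into the unit, +y to its left seen from the robot, z up. Its drawer slides out along its -x, towards the robot. The two units and the tray stand side by side in any order, about 260 apart
- wide_drawer (a joint): how far the wide unit's drawer is out, m: 0 shut, 0.155 at its stop; it starts shut or up to 0.035 out. It slides with about 2 N and stays where it is left
- wide_drawer_handle (a point): middle of the wide drawer's steel bar handle: a level round bar 11 thick, 110 long along the unit's y, its centre line 35 in front of the drawer's front, 70 above the counter, 25 below the unit's top; 29 free gap behind it, open from above. Posts join it to the front 42 or more either side of the middle
- wide_drawer_in (a point): centre of the wide drawer's inner floor, 18 above the counter, moves with the drawer; axes as the unit's. Inside 173 long (x), 189 wide (y), 60 deep to the side rims; the front panel rises to 83 above the counter. Fully out, 143 of its length is open from above, the rest stays under the unit's top. The handle lies 133.5 to -x of this point and 52 above it
- narrow_unit: the narrow white drawer unit with a pale wooden top, fixed, same depth, height and kind of handle, but 150 wide; leave its drawer shut. Origin and axes as for the wide unit
- narrow_drawer (a joint): how far the narrow drawer is out, m; 0 (shut) at the start
- tray: loose tray of aluminium sheet, 0.2 to 0.35 kg: floor 3 thick, 132 wide, side walls 30 high (16 over the last 33 before the mouth), front open, a wooden back board 14 thick (x), 120 wide (y), 75 high, to grip from above. Origin: underside, middle of the board's thickness and width; the open front is at -x (towards the robot at yaw 0), z up
- tray_grip (a point): point to grip the tray: middle of the back board, 52 above the tray's underside (23 below the board's top edge)
- tray_mouth (a point): middle of the open front edge of the tray's floor: 150 in front of the back board's middle, 3 above the underside. The pegs slide off here when the tray is tipped mouth down: they start at 18 to 27 degrees, and all go at 45
- detergent: blue detergent bottle with a white cap, 62 across, 225 high, loose, standing behind the tray's back board with its centre 90 to 105 from it; leave it. Origin: centre of its underside
- spray: white trigger spray bottle, 60 across, 228 high, its orange head reaching 49 from the axis, loose, standing in front of the narrow unit; leave it. Origin: centre of its underside
- tin: round tin with a white lid, 68 across, 58 high, loose, standing on the wide unit's top; leave it. Origin: centre of its underside
- peg0: wooden spring clothes peg lying on its side, 76 long (x, jaws at +x), about 20 across, 12 high, 12 g; four lie side by side on the tray's floor, lengthways. The pegs lie 50 to 146 in front of the back board, up to 27 above the counter. Origin: centre of its underside
- peg1: wooden spring clothes peg lying on its side, 76 long (x, jaws at +x), about 20 across, 12 high, 12 g; four lie side by side on the tray's floor, lengthways. The pegs lie 50 to 146 in front of the back board, up to 27 above the counter. Origin: centre of its underside
- peg2: wooden spring clothes peg lying on its side, 76 long (x, jaws at +x), about 20 across, 12 high, 12 g; four lie side by side on the tray's floor, lengthways. The pegs lie 50 to 146 in front of the back board, up to 27 above the counter. Origin: centre of its underside
- peg3: wooden spring clothes peg lying on its side, 76 long (x, jaws at +x), about 20 across, 12 high, 12 g; four lie side by side on the tray's floor, lengthways. The pegs lie 50 to 146 in front of the back board, up to 27 above the counter. Origin: centre of its underside
- peg4: wooden spring clothes peg lying on its side, 76 long (x, jaws at +x), about 20 across, 12 high, 12 g; two lie crossways on top of the other four. The pegs lie 50 to 146 in front of the back board, up to 27 above the counter. Origin: centre of its underside
- peg5: wooden spring clothes peg lying on its side, 76 long (x, jaws at +x), about 20 across, 12 high, 12 g; two lie crossways on top of the other four. The pegs lie 50 to 146 in front of the back board, up to 27 above the counter. Origin: centre of its underside

How it is judged:
On the way, in this order (a step that is already met when the one before it is completed fails the run):
1. the wide drawer is pulled out to its stop (value of joint wide_drawer above 0.149 m), for 0.2 s.
2. all six pegs lie in the wide drawer (x of peg0 in the frame of wide_drawer_in between -0.089 and 0.089 m and y of peg0 in the frame of wide_drawer_in between -0.097 and 0.097 m and z of peg0 in the frame of wide_drawer_in between -0.005 and 0.06 m and x of peg1 in the frame of wide_drawer_in between -0.089 and 0.089 m and y of peg1 in the frame of wide_drawer_in between -0.097 and 0.097 m and z of peg1 in the frame of wide_drawer_in between -0.005 and 0.06 m and x of peg2 in the frame of wide_drawer_in between -0.089 and 0.089 m and y of peg2 in the frame of wide_drawer_in between -0.097 and 0.097 m and z of peg2 in the frame of wide_drawer_in between -0.005 and 0.06 m and x of peg3 in the frame of wide_drawer_in between -0.089 and 0.089 m and y of peg3 in the frame of wide_drawer_in between -0.097 and 0.097 m and z of peg3 in the frame of wide_drawer_in between -0.005 and 0.06 m and x of peg4 in the frame of wide_drawer_in between -0.089 and 0.089 m and y of peg4 in the frame of wide_drawer_in between -0.097 and 0.097 m and z of peg4 in the frame of wide_drawer_in between -0.005 and 0.06 m and x of peg5 in the frame of wide_drawer_in between -0.089 and 0.089 m and y of peg5 in the frame of wide_drawer_in between -0.097 and 0.097 m and z of peg5 in the frame of wide_drawer_in between -0.005 and 0.06 m and linear speed of each of peg0, peg1, peg2, peg3, peg4, peg5 below 0.03 m/s), for 0.2 s.
At the end, for the whole second after the job is handed in: all six pegs lie at rest inside the wide drawer, below its rim; that drawer is out to its stop (within 6 mm); the empty tray rests flat on the counter (underside within 6 mm of it, tilted under 3 degrees), let go; the bottles and the tin stand upright; the narrow drawer is shut (within 15 mm) (all of step 2 and value of joint wide_drawer above 0.149 m and height (world z) of tray between -0.005 and 0.006 m and angle between tray's own z axis and vertical below 0.06 rad and linear speed of tray below 0.02 m/s and angle between each of detergent, spray, tin's own z axis and vertical below 0.1 rad and value of joint narrow_drawer below 0.015 m); the robot touches nothing.
It fails at once if a bottle or the tin is shifted by more than 30 mm or tipped by more than 25 degrees (distance of any of detergent, spray, tin from where it was at the start of the episode above 0.03 m or angle between any of detergent, spray, tin's own z axis and vertical above 0.44 rad).
It fails at once if the narrow drawer is pulled open by more than 15 mm (value of joint narrow_drawer above 0.015 m).
It also fails if it takes over 72 s, if anything falls off the work surface, if the arm or the gripper's body presses on something with over 40 N, if the wrist force passes 120 N, or if a joint passes its speed limit or range.

## Working session

There is one attempt and no reset: what is moved stays moved. The work goes in short steps, Python scripts to look and compute and a tool call to move; the robot and the scene stay as the last step left them, time stands still between calls to the robot, and variables do not carry over. Pictures are saved under pics/ and viewed, on a budget of 10 in all, crops included, one or two more only if the job needs it, and the job is handed in when it is done.

Besides the shell and the picture viewer there is one more tool, called after "Request:" as name(argument=value, ...) on one line, values as JSON. drive_tool: Moves the arm, as the interface text tells. Its arguments: {"type":"object","properties":{"increments":{"type":"string"},"fingers":{"type":"number"}},"required":["increments"]}

```bash
ls; mkdir -p pics; python3 - <<'E'
from station import bot, optics
import cv2, numpy as np
s=bot.observe(); print(s['time'],s['tcp_pos'],np.round(s['tcp_rot'],3).tolist(),s['finger_gap'])
for n in("side","top"):
    im=optics.read_camera(n); cv2.imwrite(f"pics/{n}0.png",im[:,:,::-1])
    c=optics.get_calibration(n); T=np.array(c["camera_from_world"]); print(n,c["K"],c["dist_coeffs"],"cam pos",-T[:3,:3].T@T[:3,3], T[:3,:3].round(2).tolist())
E
```

```text
pics
0.0 [ 0.19447807 -0.48721898  0.24750884] [[0.371, -0.929, -0.001], [-0.929, -0.371, 0.002], [-0.002, 0.0, -1.0]] 0.9998788455815966
side [[532.43830475   0.         272.04729563]
 [  0.         532.43830475 210.19481391]
 [  0.           0.           1.        ]] [-0.20835366  0.          0.          0.          0.        ] cam pos [0.41521957 1.01693377 0.76962746] [[-0.99, -0.17, 0.01], [-0.1, 0.54, -0.84], [0.14, -0.83, -0.55]]
top [[388.14083999   0.         282.35559314]
 [  0.         388.14083999 211.9216756 ]
 [  0.           0.           1.        ]] [-0.05842803  0.          0.          0.          0.        ] cam pos [ 0.45963062 -0.02279911  0.86717218] [[-0.02, -1.0, 0.0], [-0.99, 0.02, -0.16], [0.16, -0.0, -0.99]]
```

View pics/side0.png

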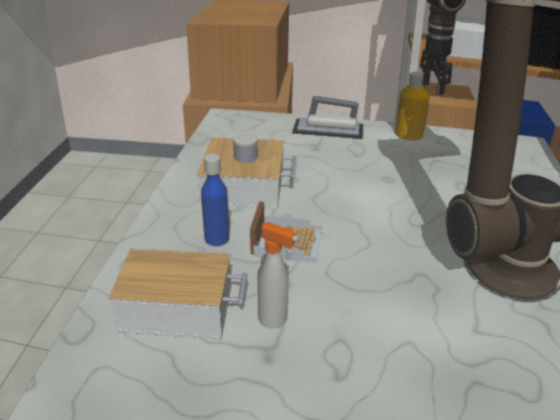

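View pics/top0.png

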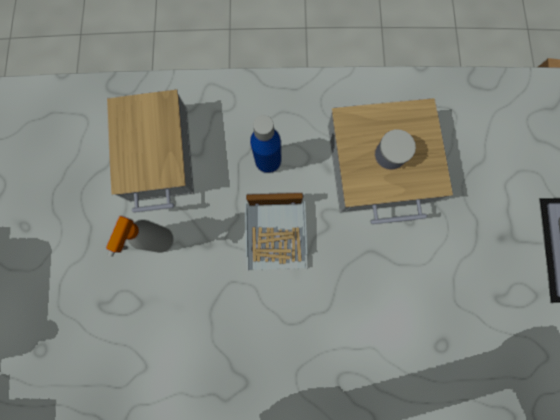

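The side view shows the narrow unit nearest the camera, then the tray with the blue bottle behind it, then the wide unit with the tin. In the top view the wide unit is at right with its handle at about (404,213). The tray's board is at (275,199) and its mouth at (277,269). The spray bottle is at (135,235).

```bash
cat > h.py <<'E'
from station import bot, optics
import cv2, numpy as np
def ray(n,uv,z):
    c=optics.get_calibration(n);K=np.array(c["K"]);T=np.array(c["camera_from_world"]);R=T[:3,:3]
    p=cv2.undistortPoints(np.array(uv,float).reshape(-1,1,2),K,np.array(c["dist_coeffs"])).reshape(-1,2)
    d=np.c_[p,np.ones(len(p))]@R; o=-R.T@T[:3,3]
    return o+d*((z-o[2])/d[:,2])[:,None]
def proj(n,P):
    c=optics.get_calibration(n);T=np.array(c["camera_from_world"])
    return cv2.projectPoints(np.array(P,float).reshape(-1,3),cv2.Rodrigues(T[:3,:3])[0],T[:3,3],np.array(c["K"]),np.array(c["dist_coeffs"]))[0].reshape(-1,2)
E
python3 - <<'E'
from h import *
im=cv2.imread("pics/top0.png"); hsv=cv2.cvtColor(im,cv2.COLOR_BGR2HSV)
def blobs(m,mn):
    cs=cv2.findContours(m,cv2.RETR_EXTERNAL,cv2.CHAIN_APPROX_NONE)[0]
    return [c for c in cs if cv2.contourArea(c)>mn]
wood=cv2.inRange(hsv,(8,60,90),(28,255,255)); wood[:75]=0
for c in blobs(wood,2000):
    q=cv2.boxPoints(cv2.minAreaRect(c)); print("top",q.round(1).tolist()); w=ray("top",cv2.approxPolyDP(cv2.convexHull(c),8,True).reshape(-1,2),.095)
    print(ray("top",q,.095).round(4).tolist()); print(w.round(4).tolist())
bd=cv2.inRange(hsv,(0,90,20),(20,255,140)); bd[:180]=0; bd[215:]=0; bd[:,:235]=0; bd[:,315:]=0
for c in blobs(bd,60):
    q=cv2.boxPoints(cv2.minAreaRect(c)); print("board",q.round(1).tolist(),ray("top",q,.075).round(4).tolist())
for n,uv,z in[("tray corners floor z.003",[[248,269],[306,268]],.003),("wide handle",[[371,219],[437,215]],.07),("narrow handle",[[132,209],[176,206]],.07),("tin",[[397,147]],.153),("det cap",[[264,128]],.225)]:
    print(n,ray("top",uv,z).round(4).tolist())
big=cv2.resize(im[185:285,230:450],None,fx=3.6,fy=3.6,interpolation=cv2.INTER_CUBIC); cv2.imwrite("pics/crop1.png",big)
E
```

```text
top [[331.29998779296875, 107.80000305175781], [441.3999938964844, 95.80000305175781], [452.29998779296875, 195.10000610351562], [342.20001220703125, 207.1999969482422]]
[[0.802, -0.1322, 0.095], [0.8279, -0.3709, 0.095], [0.6101, -0.3742, 0.095], [0.5887, -0.146, 0.095]]
[[0.8205, -0.3539, 0.095], [0.6124, -0.3737, 0.095], [0.591, -0.1538, 0.095], [0.7994, -0.1335, 0.095]]
top [[102.69999694824219, 95.80000305175781], [176.8000030517578, 89.4000015258789], [185.3000030517578, 187.6999969482422], [111.30000305175781, 194.10000610351562]]
[[0.8408, 0.3578, 0.095], [0.8506, 0.1967, 0.095], [0.6346, 0.1724, 0.095], [0.6241, 0.3256, 0.095]]
[[0.8493, 0.1984, 0.095], [0.6402, 0.1752, 0.095], [0.6264, 0.3242, 0.095], [0.8332, 0.3478, 0.095]]
board [[246.8000030517578, 194.5], [301.8999938964844, 192.5], [302.29998779296875, 202.60000610351562], [247.1999969482422, 204.5]] [[0.6223, 0.0484, 0.075], [0.6245, -0.0664, 0.075], [0.6032, -0.0666, 0.075], [0.601, 0.0477, 0.075]]
tray corners floor z.003 [[0.4694, 0.0528, 0.003], [0.4694, -0.0752, 0.003]]
wide handle [[0.567, -0.209, 0.07], [0.573, -0.349, 0.07]]
narrow handle [[0.5966, 0.2907, 0.07], [0.6014, 0.1974, 0.07]]
tin [[0.6948, -0.2477, 0.153]]
det cap [[0.7089, 0.0049, 0.225]]
```

View pics/crop1.png

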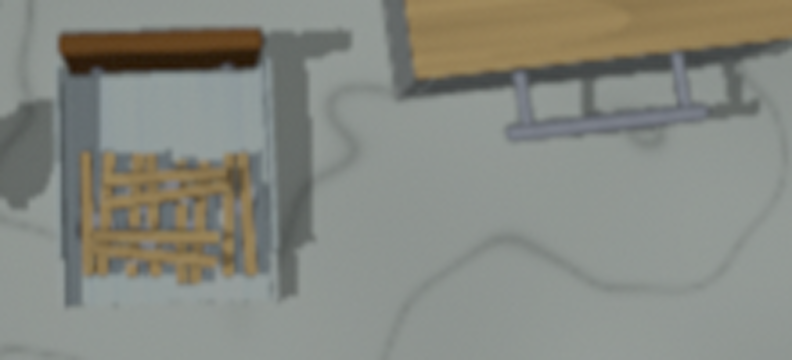

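The crop shows the wide handle's bar from (371,222) to (426,216) in full-picture pixels; the rest beside it is shadow. The pegs lie in the front two thirds of the tray.

```bash
cat >> h.py <<'E'
def plan(target,ang=None,n=1):
    """rows from the measured pose to target xyz; ang = wanted tool-x heading (deg), turn first"""
    s=bot.observe(); R=np.array(s['tcp_rot']); p=np.array(s['tcp_pos'])
    h=np.degrees(np.arctan2(R[1,0],R[0,0])); print("t",round(s['time'],2),"tcp",p.round(4),"heading",h.round(2),"tilt",np.degrees(np.arccos(-R[2,2])).round(2),"gap",round(s['finger_gap'],3),"F",np.round(s['wrist_force'],1))
    if ang is not None:
        tw=(-np.radians((ang-h+180)%360-180))/0.12; print("twist units",tw.round(2))
        c=np.cos(np.radians(ang));q=np.sin(np.radians(ang)); R=np.array([[c,q,0],[q,-c,0],[0,0,-1.]])
    d=R.T@(np.array(target)-p)/0.05; print("shift units (after turn) total",d.round(2),"per row",(d/n).round(3))
E
python3 - <<'E'
from h import *
print(ray("top",[[371.1,221.7],[425.8,216.4]],.07), ray("top",[[398.5,219.05]],.07))
plan([.562,-.268,.16],5.56)
E
```

```text
[[ 0.56133303 -0.20894361  0.07      ]
 [ 0.57044059 -0.32489352  0.07      ]] [[ 0.56587459 -0.26674004  0.07      ]]
t 0.1 tcp [ 0.1945 -0.4873  0.2476] heading -68.24 tilt 0.08 gap 0.998 F [ 1.4  0.  -0. ]
twist units -10.73
shift units (after turn) total [ 7.74 -3.65  1.75] per row [ 7.74  -3.653  1.752]
```

Request:
drive_tool(increments="0 0 0 -1;0 0 0 -1;0 0 0 -1;0 0 0 -1;0 0 0 -1;0 0 0 -1;0 0 0 -1;0 0 0 -1;0 0 0 -1;0 0 0 -1;0 0 0 -0.73;0.9 -0.4 0.1 0;0.9 -0.4 0.1 0;0.9 -0.4 0.1 0;0.9 -0.4 0.1 0;0.9 -0.4 0.1 0;0.9 -0.4 0.1 0;0.9 -0.4 0.1 0;0.9 -0.4 0.1 0;0.5 -0.4 0.2 0", fingers=0.4)

```text
time: 2.6
tcp_pos: [0.5623, -0.2701, 0.1974]
tcp_rot: [[0.995, 0.098, -0.0], [0.098, -0.995, 0.0], [-0.0, -0.0, -1.0]]
wrist_force: [0.6, -0.6, 0.3]
finger_gap: 0.298
```

```bash
python3 - <<'E'
from h import *
plan([.566,-.267,.07],5.56)
E
```

```text
t 2.6 tcp [ 0.5623 -0.2701  0.1974] heading 5.6 tilt 0.02 gap 0.298 F [ 0.6 -0.6  0.3]
twist units 0.01
shift units (after turn) total [ 0.08 -0.05  2.55] per row [ 0.079 -0.054  2.548]
```

Request:
drive_tool(increments="0.08 -0.05 0.5 0;0 0 0.5 0;0 0 0.5 0;0 0 0.4 0;0 0 0.35 0;0 0 0.3 0")

```text
time: 3.35
tcp_pos: [0.5641, -0.2683, 0.0697]
tcp_rot: [[0.995, 0.096, -0.001], [0.096, -0.995, 0.0], [-0.0, -0.0, -1.0]]
wrist_force: [0.4, -0.3, 0.6]
finger_gap: 0.301
```

Request:
drive_tool(increments="0 0 0 0;0 0 0 0;0 0 0 0;0 0 0 0", fingers=1)

```text
time: 3.85
tcp_pos: [0.5634, -0.268, 0.0694]
tcp_rot: [[0.995, 0.096, -0.002], [0.096, -0.995, 0.001], [-0.002, -0.001, -1.0]]
wrist_force: [1.7, -0.8, -19.9]
finger_gap: 0.105
```

Request:
drive_tool(increments="-0.2 0 0 0;-0.3 0 0 0;-0.3 0 0 0;-0.3 0 0 0;-0.3 0 0 0;-0.3 0 0 0;-0.3 0 0 0;-0.3 0 0 0;-0.3 0 0 0;-0.3 0 0 0;-0.1 0 0 0;-0.1 0 0 0;0 0 0 0")

```text
time: 5.48
tcp_pos: [0.4144, -0.2821, 0.0696]
tcp_rot: [[0.995, 0.098, 0.012], [0.098, -0.995, 0.005], [0.012, -0.004, -1.0]]
wrist_force: [29.5, 1.7, -47.4]
finger_gap: 0.099
```

Request:
drive_tool(increments="0 0 0 0;0 0 0 0;0 0 0 0;0 0 -1 0;0 0 -1 0;0 0 -1 0", fingers=0.4)

```text
time: 6.22
tcp_pos: [0.4095, -0.2835, 0.2235]
tcp_rot: [[0.995, 0.096, 0.001], [0.096, -0.995, -0.001], [0.001, 0.001, -1.0]]
wrist_force: [1.1, 0.0, 0.2]
finger_gap: 0.298
```

```bash
python3 - <<'E'
from h import *
im=optics.read_camera("top"); cv2.imwrite("pics/top1.png",im[150:360,300:500,::-1].repeat(3,0).repeat(3,1)[:600])
print(bot.observe()['qpos'],bot.observe()['tcp_pos'],bot.observe()['time'])
for d in(.145,.15,.155):
    print(d,proj("top",[np.array([.6017,-.2638,.07])+(-.035-d)*np.array([.9953,.0969,0])+s*np.array([-.0969,.9953,0]) for s in(.055,-.055)]).round(1).tolist())
E
```

```text
[-6.05375955e-01  7.05658626e-02 -1.40239104e-01  1.34892430e+00
 -2.78147238e-04  8.69217367e-01] [ 0.41129855 -0.28473672  0.23038611] 6.275
0.145 [[383.2, 292.0], [436.0, 285.4]]
0.15 [[383.6, 294.5], [436.4, 287.8]]
0.155 [[383.9, 297.0], [436.8, 290.3]]
```

View pics/top1.png

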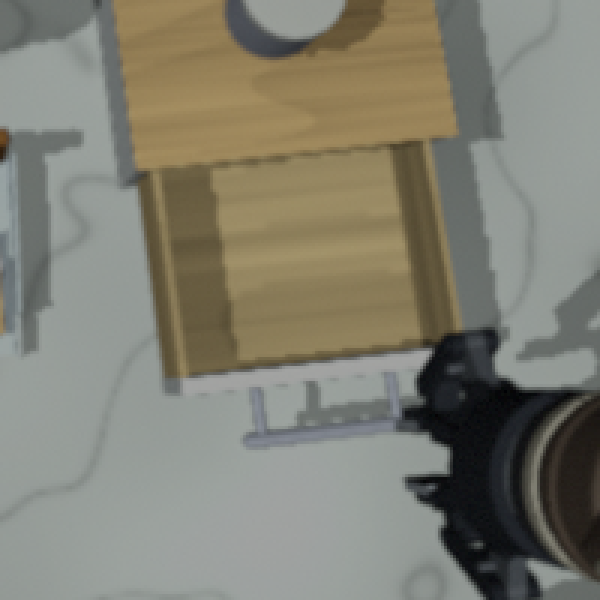

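The crop shows the drawer fully out: the handle's left end is at about (382,297) in full-picture pixels, against (384,297) predicted for 0.155 m.

The interface has no tilt command, so I'll check whether a move past the reach limit tilts the tool, in free space out to the right.

Request:
drive_tool(increments="-0.88 0.85 -0.27 0;-0.88 0.85 -0.27 0;-0.88 0.85 -0.27 0;-0.88 0.85 -0.27 0;-0.88 0.85 -0.27 0;-0.88 0.85 -0.27 0;-0.88 0.85 -0.27 0;-0.88 0.85 -0.27 0;0 0.5 0 0;0 1 0 0;0 1 0 0")

```text
time: 7.65
tcp_pos: [0.1028, -0.7629, 0.3304]
tcp_rot: [[0.995, 0.095, 0.001], [0.095, -0.995, -0.006], [0.0, 0.006, -1.0]]
wrist_force: [0.1, -2.0, -0.0]
finger_gap: 0.3
```

```bash
cat > st.py <<'E'
from h import *
s=bot.observe(); print(round(s['time'],2),s['tcp_pos'].round(4) if hasattr(s['tcp_pos'],'round') else s['tcp_pos'],"\n",np.round(s['tcp_rot'],3),"\nq",np.round(s['qpos'],3),"F",np.round(s['wrist_force'],1),"gap",s['finger_gap'])
E
python3 st.py
```

```text
7.65 [ 0.1028 -0.7629  0.3304] 
 [[ 0.995  0.095  0.001]
 [ 0.095 -0.995 -0.006]
 [ 0.     0.006 -1.   ]] 
q [-1.437  0.784  1.152  1.933 -0.     0.038] F [ 0.1 -2.  -0. ] gap 0.299848167825046
```

Request:
drive_tool(increments="0 1 0 0;0 1 0 0")

```text
time: 7.9
tcp_pos: [0.1021, -0.7808, 0.3078]
tcp_rot: [[0.995, 0.096, -0.002], [0.096, -0.995, 0.014], [-0.001, -0.014, -1.0]]
wrist_force: [-0.2, -1.6, -1.3]
finger_gap: 0.299
```

```bash
python3 st.py
```

```text
7.9 [ 0.1021 -0.7808  0.3078] 
 [[ 0.995  0.096 -0.002]
 [ 0.096 -0.995  0.014]
 [-0.001 -0.014 -1.   ]] 
q [-1.441  0.905  1.339  2.019 -0.     0.034] F [-0.2 -1.6 -1.3] gap 0.2985757055521561
```

Request:
drive_tool(increments="0 1 0 0;0 0.7 0.7 0;0 0.7 0.7 0;0 0.7 0.7 0")

```text
time: 8.4
tcp_pos: [0.1086, -0.867, 0.1951]
tcp_rot: [[0.995, 0.096, 0.002], [0.096, -0.995, -0.018], [0.0, 0.018, -1.0]]
wrist_force: [0.5, -0.0, -0.4]
finger_gap: 0.298
```

```bash
python3 st.py
```

```text
8.4 [ 0.1086 -0.867   0.1951] 
 [[ 0.995  0.096  0.002]
 [ 0.096 -0.995 -0.018]
 [ 0.     0.018 -1.   ]] 
q [-1.446  1.043  1.346  1.855 -0.     0.028] F [ 0.5 -0.  -0.4] gap 0.29799046037028526
```

Request:
drive_tool(increments="0 1 0 0;0 1 0 0;0 1 0 0;0 1 0 0")

```text
time: 8.9
tcp_pos: [0.1139, -0.952, 0.1515]
tcp_rot: [[0.995, 0.095, 0.019], [0.097, -0.983, -0.157], [0.004, 0.158, -0.987]]
wrist_force: [0.4, 0.7, -0.1]
finger_gap: 0.298
```

```bash
python3 st.py
```

```text
8.9 [ 0.1139 -0.952   0.1515] 
 [[ 0.995  0.095  0.019]
 [ 0.097 -0.983 -0.157]
 [ 0.004  0.158 -0.987]] 
q [-1.452  1.099  1.346  1.659  0.     0.023] F [ 0.4  0.7 -0.1] gap 0.2984471360459312
```

Request:
drive_tool(increments="0 1 0 0;0 1 0 0;0 1 0 0;0 1 0 0;0 1 -0.3 0;0 1 -0.3 0")

```text
time: 9.65
tcp_pos: [0.1198, -1.0506, 0.1713]
tcp_rot: [[0.995, 0.087, 0.045], [0.098, -0.92, -0.379], [0.008, 0.382, -0.924]]
wrist_force: [-0.1, -0.1, 0.5]
finger_gap: 0.3
```

```bash
python3 st.py
```

```text
9.65 [ 0.1198 -1.0506  0.1713] 
 [[ 0.995  0.087  0.045]
 [ 0.098 -0.92  -0.379]
 [ 0.008  0.382 -0.924]] 
q [-1.458  1.107  1.346  1.418  0.002  0.017] F [-0.1 -0.1  0.5] gap 0.29971615188354644
```

Request:
drive_tool(increments="0 1 -0.3 0;0 1 -0.3 0;0 1 -0.3 0;0 1 -0.3 0;0 1 -0.3 0;0 1 -0.3 0;0 1 -0.3 0;0 1 -0.3 0")

```text
time: 10.65
tcp_pos: [0.1198, -1.1047, 0.3449]
tcp_rot: [[0.995, 0.069, 0.073], [0.1, -0.762, -0.64], [0.012, 0.644, -0.765]]
wrist_force: [-0.1, 0.1, 0.5]
finger_gap: 0.305
```

```bash
python3 st.py; python3 - <<'E'
from h import *
im=cv2.imread("pics/side0.png")
print("spray head side/top", ray("side",[[273,322]],0),ray("side",[[257,312],[288,312]],0.0), ray("top",[[170,240]],0),ray("top",[[131,233]],.2))
print("det", ray("side",[[216,242]],0), ray("top",[[264,125]],.225))
print("board top ends side",ray("side",[[251,250],[262,206]],.075))
E
```

```text
10.65 [ 0.1198 -1.1047  0.3449] 
 [[ 0.995  0.069  0.073]
 [ 0.1   -0.762 -0.64 ]
 [ 0.012  0.644 -0.765]] 
q [-1.464  0.985  1.345  1.231  0.005  0.013] F [-0.1  0.1  0.5] gap 0.30474646748236384
spray head side/top [[0.53542899 0.26190503 0.        ]] [[5.72556133e-01 2.39220825e-01 1.11022302e-16]
 [5.09827132e-01 2.28150114e-01 0.00000000e+00]] [[0.53644836 0.22845034 0.        ]] [[0.53191035 0.23951847 0.2       ]]
det [[ 7.15907497e-01  2.00974739e-02 -1.11022302e-16]] [[0.71440676 0.00480995 0.225     ]]
board top ends side [[ 0.60559917  0.1316331   0.075     ]
 [ 0.61410086 -0.04346826  0.075     ]]
```

```bash
cat > kin.py <<'E'
import numpy as np
D=np.array([[.525,.2476,.126,-.04,1.405],[.5003,.2304,.0706,-.1402,1.349],[.7698,.3304,.784,1.152,1.933],[.7875,.3078,.905,1.339,2.019],[.8738,.1951,1.043,1.346,1.855],[.9588,.1515,1.099,1.346,1.659],[1.0574,.1713,1.107,1.346,1.418],[1.1112,.3449,.985,1.345,1.231]])
r,z,a,b,c=D.T;n=len(r);o=np.ones(n);O=0*o;f=a-b;g=f+c
A=np.r_[np.c_[np.sin(a),np.cos(f),np.cos(g),o,O],np.c_[np.cos(a),-np.sin(f),-np.sin(g),O,o]]
x,res,_,_=np.linalg.lstsq(A,np.r_[r,z],rcond=None)
if __name__=="__main__":
    print("L1 L2 L3 r0 h",x.round(4),"resid",np.abs(A@x-np.r_[r,z]).max())
L1,L2,L3,r0,h=x
def arm(P,a):
    """wrist and elbow for TCP P and tool axis a (q5 axis assumed through wrist)"""
    W=np.array(P)-L3*np.array(a)/np.linalg.norm(a); R=np.hypot(W[0],W[1])-r0; Z=W[2]-h; d=np.hypot(R,Z)
    if d>L1+L2: return W,None
    al=np.arctan2(Z,R)+np.arccos((d*d+L1*L1-L2*L2)/(2*d*L1)); u=W[:2]/np.hypot(*W[:2]); e=r0+L1*np.cos(al)
    q2=np.pi/2-al; q3=q2+np.arctan2(Z-L1*np.sin(al),R-L1*np.cos(al)); ax=np.array([-u[1],u[0],0])
    return W.round(3),np.r_[e*u,h+L1*np.sin(al)].round(3),"q1 %.2f q2 %.2f q3 %.2f side %.2f"%(np.arctan2(W[1],W[0]),q2,q3,np.arcsin(np.dot(a,ax)))
E
python3 kin.py; python3 - <<'E'
from kin import *
for sg in(1,-1):
  for th in(40,48,55):
    t=np.radians(th); ax=[0,-sg*np.sin(t),-np.cos(t)]
    print(sg,th,arm([.616,-.009+sg*.025,.052],ax),"| drawer",arm([.61,-.3 if sg>0 else -.24,.26],ax))
E
```

```text
L1 L2 L3 r0 h [0.4843 0.4134 0.4286 0.0508 0.2599] resid 0.01312440611470922
1 40 (array([0.616, 0.291, 0.38 ]), array([0.322, 0.152, 0.636]), 'q1 0.44 q2 0.68 q3 0.02 side -0.62') | drawer (array([ 0.61 , -0.025,  0.588]), array([ 0.217, -0.009,  0.715]), 'q1 -0.04 q2 0.35 q3 0.04 side -0.70')
1 48 (array([0.616, 0.334, 0.339]), array([0.34 , 0.185, 0.608]), 'q1 0.50 q2 0.77 q3 0.06 side -0.71') | drawer (array([0.61 , 0.018, 0.547]), array([0.23 , 0.007, 0.71 ]), 'q1 0.03 q2 0.38 q3 -0.03 side -0.84')
1 55 (array([0.616, 0.367, 0.298]), array([0.356, 0.212, 0.58 ]), 'q1 0.54 q2 0.85 q3 0.10 side -0.78') | drawer (array([0.61 , 0.051, 0.506]), array([0.247, 0.021, 0.702]), 'q1 0.08 q2 0.42 q3 -0.07 side -0.95')
-1 40 (array([ 0.616, -0.309,  0.38 ]), array([ 0.323, -0.162,  0.632]), 'q1 -0.47 q2 0.70 q3 0.04 side 0.61') | drawer (array([ 0.61 , -0.515,  0.588]), array([ 0.295, -0.249,  0.61 ]), 'q1 -0.70 q2 0.76 q3 0.71 side 0.51')
-1 48 (array([ 0.616, -0.352,  0.339]), array([ 0.34 , -0.195,  0.603]), 'q1 -0.52 q2 0.78 q3 0.09 side 0.70') | drawer (array([ 0.61 , -0.558,  0.547]), array([ 0.306, -0.28 ,  0.579]), 'q1 -0.74 q2 0.85 q3 0.77 side 0.58')
-1 55 (array([ 0.616, -0.385,  0.298]), array([ 0.355, -0.222,  0.574]), 'q1 -0.56 q2 0.86 q3 0.13 side 0.77') | drawer (array([ 0.61 , -0.591,  0.506]), array([ 0.315, -0.305,  0.55 ]), 'q1 -0.77 q2 0.93 q3 0.82 side 0.63')
```

The push does tilt the tool: pushing outward past the reach leaves it tilted, and it is at 40° now.

The plan:
1. Grip the board with the tool leaning sideways in the board's plane.
2. Lift the tray flat.
3. Twist about the leaning tool axis, which pitches the mouth down.

First I correct the lean's azimuth.

Request:
drive_tool(increments="-0.94 -0.15 -0.14 0;-0.94 -0.15 -0.14 0;-0.94 -0.15 -0.14 0;-0.94 -0.15 -0.14 0;-0.94 -0.15 -0.14 0;-0.94 -0.15 -0.14 0;-0.94 -0.15 -0.14 0;-0.94 -0.15 -0.14 0;-0.94 -0.15 -0.14 0;-0.94 -0.15 -0.14 0;-0.94 -0.15 -0.14 0;-0.94 -0.15 -0.14 0;-0.94 -0.15 -0.14 0;-0.94 -0.15 -0.14 0")

```text
time: 12.4
tcp_pos: [-0.5223, -0.9787, 0.3129]
tcp_rot: [[0.997, 0.066, 0.04], [0.075, -0.718, -0.692], [-0.017, 0.693, -0.721]]
wrist_force: [-0.2, -0.3, 0.8]
finger_gap: 0.304
```

```bash
cat >> st.py <<'E'
R=np.array(s['tcp_rot']);z=R[:,2];th=np.degrees(np.arccos(-z[2]));u=z[:2]/np.hypot(*z[:2]);print("tilt",th.round(1),"vec",(th*u).round(1),"jaw elev",np.degrees(np.arcsin(R[2,0])).round(1))
q=s['qpos'];az=np.array([np.cos(q[0]),np.sin(q[0]),0]);print("radial dir in tool axes",(R.T@az).round(2),"tang(left)",(R.T@np.array([-az[1],az[0],0])).round(2),"up",R[2].round(2))
E
python3 st.py
```

```text
12.4 [-0.5223 -0.9787  0.3129] 
 [[ 0.997  0.066  0.04 ]
 [ 0.075 -0.718 -0.692]
 [-0.017  0.693 -0.721]] 
q [-2.167  1.031  1.345  1.233  0.435 -0.529] F [-0.2 -0.3  0.8] gap 0.30411788316136557
tilt 43.8 vec [  2.5 -43.8] jaw elev -1.0
radial dir in tool axes [-0.62  0.56  0.55] tang(left) [0.78 0.46 0.42] up [-0.02  0.69 -0.72]
```

Request:
drive_tool(increments="-0.6 0.6 0.4 0;-0.6 0.6 0.4 0;-0.6 0.6 0.4 0")

```text
time: 12.78
tcp_pos: [-0.5566, -1.0283, 0.2964]
tcp_rot: [[0.998, 0.064, -0.013], [0.032, -0.655, -0.755], [-0.057, 0.753, -0.656]]
wrist_force: [0.3, 0.2, 0.7]
finger_gap: 0.301
```

```bash
python3 st.py
```

```text
12.78 [-0.5566 -1.0283  0.2964] 
 [[ 0.998  0.064 -0.013]
 [ 0.032 -0.655 -0.755]
 [-0.057  0.753 -0.656]] 
q [-2.165  1.084  1.345  1.064  0.425 -0.479] F [0.3 0.2 0.7] gap 0.30089066478047233
tilt 49.0 vec [ -0.8 -49. ] jaw elev -3.3
radial dir in tool axes [-0.59  0.51  0.63] tang(left) [0.81 0.42 0.41] up [-0.06  0.75 -0.66]
```

Request:
drive_tool(increments="0 0 -0.3 0.44;0.9 0.09 -0.12 0;0.9 0.09 -0.12 0;0.9 0.09 -0.12 0;0.9 0.09 -0.12 0;0.9 0.09 -0.12 0;0.9 0.09 -0.12 0;0.9 0.09 -0.12 0;0.9 0.09 -0.12 0;0.9 0.09 -0.12 0;0.9 0.09 -0.12 0;0.9 0.09 -0.12 0;0.9 0.09 -0.12 0;0.9 0.09 -0.12 0;0.9 0.09 -0.12 0;0.9 0.09 -0.12 0;0.9 0.09 -0.12 0;0.9 0.09 -0.12 0;0.9 0.09 -0.12 0", fingers=0.1)

```text
time: 15.15
tcp_pos: [0.2553, -0.9898, 0.4262]
tcp_rot: [[1.0, 0.011, -0.011], [-0.002, -0.656, -0.755], [-0.016, 0.755, -0.656]]
wrist_force: [0.8, 0.4, 0.1]
finger_gap: 0.45
```

```bash
cat >> st.py <<'E'
import sys
for t in sys.argv[1:]:
    t=np.array([float(v) for v in t.split(",")]); print("to",t,"units",(R.T@(t-np.array(s['tcp_pos']))/.05).round(2))
E
python3 st.py .616,-.45,.40 .616,.014,.25
```

```text
15.15 [ 0.2553 -0.9898  0.4262] 
 [[ 1.     0.011 -0.011]
 [-0.002 -0.656 -0.755]
 [-0.016  0.755 -0.656]] 
q [-1.251  0.526  0.585  0.803 -0.251  0.204] F [0.8 0.4 0.1] gap 0.4504678235094448
tilt 49.0 vec [ -0.7 -49. ] jaw elev -0.9
radial dir in tool axes [0.32 0.63 0.71] tang(left) [ 0.95 -0.2  -0.25] up [-0.02  0.75 -0.66]
to [ 0.616 -0.45   0.4  ] units [ 7.2  -7.4  -7.89]
to [0.616 0.014 0.25 ] units [  7.24 -15.75 -12.92]
```

Request:
drive_tool(increments="0.6 -0.62 -0.66 0;0.6 -0.62 -0.66 0;0.6 -0.62 -0.66 0;0.6 -0.62 -0.66 0;0.6 -0.62 -0.66 0;0.6 -0.62 -0.66 0;0.6 -0.62 -0.66 0;0.6 -0.62 -0.66 0;0.6 -0.62 -0.66 0;0.6 -0.62 -0.66 0;0.6 -0.62 -0.66 0;0.6 -0.62 -0.66 0;0 -0.7 -0.42 0;0 -0.7 -0.42 0;0 -0.7 -0.42 0;0 -0.7 -0.42 0;0 -0.7 -0.42 0;0 -0.7 -0.42 0;0 -0.7 -0.42 0;0 -0.7 -0.42 0")

```text
time: 17.65
tcp_pos: [0.6133, -0.1359, 0.2985]
tcp_rot: [[1.0, 0.009, -0.01], [-0.002, -0.658, -0.753], [-0.014, 0.753, -0.658]]
wrist_force: [0.4, -0.2, -0.1]
finger_gap: 0.448
```

```bash
python3 st.py .616,.014,.25 .616,.014,.055; python3 -c "
from h import *
cv2.imwrite('pics/side1.png',cv2.resize(optics.read_camera('side')[100:400,120:520,::-1],None,fx=1.8,fy=1.8))"
```

```text
17.65 [ 0.6133 -0.1359  0.2985] 
 [[ 1.     0.009 -0.01 ]
 [-0.002 -0.658 -0.753]
 [-0.014  0.753 -0.658]] 
q [ 0.119  0.355  0.15   1.517 -0.843  1.753] F [ 0.4 -0.2 -0.1] gap 0.4479828943741079
tilt 48.9 vec [ -0.7 -48.9] jaw elev -0.8
radial dir in tool axes [ 0.99 -0.07 -0.1 ] tang(left) [-0.12 -0.65 -0.75] up [-0.01  0.75 -0.66]
to [0.616 0.014 0.25 ] units [ 0.06 -2.7  -1.62]
to [0.616 0.014 0.055] units [ 0.11 -5.64  0.94]
```

View pics/side1.png

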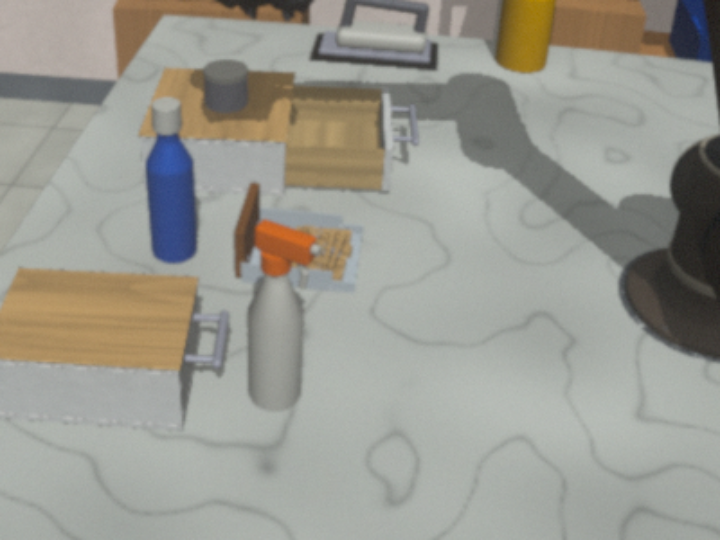

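The view shows the bottles, tin and tray undisturbed, with the spray's base at about (273,322) in full-picture pixels. Joint 6 is at 1.75, so I take a half turn back (the same grasp) to leave room for the tipping twist.

Request:
drive_tool(increments="0 0 0 -1;0 0 0 -1;0 0 0 -1;0 0 0 -1;0 0 0 -1;0 0 0 -1;0 0 0 -1;0 0 0 -1;0 0 0 -1;0 0 0 -1;0 0 0 -1;0 0 0 -1;0 0 0 -1;0 0 0 -1;0 0 0 -1;0 0 0 -1;0 0 0 -1;0 0 0 -1;0 0 0 -1;0 0 0 -1")

```text
time: 20.2
tcp_pos: [0.6134, -0.1372, 0.2987]
tcp_rot: [[-0.746, 0.665, -0.01], [0.443, 0.486, -0.753], [-0.496, -0.567, -0.658]]
wrist_force: [1.5, -0.3, 0.1]
finger_gap: 0.451
```

Request:
drive_tool(increments="0 0 0 -1;0 0 0 -1;0 0 0 -1;0 0 0 -1;0 0 0 -1;0 0 0 -1;0 0 0 -0.18")

```text
time: 21.08
tcp_pos: [0.6133, -0.1372, 0.2986]
tcp_rot: [[-1.0, -0.01, -0.011], [0.002, 0.658, -0.753], [0.014, -0.753, -0.658]]
wrist_force: [0.1, 0.4, 0.2]
finger_gap: 0.45
```

```bash
python3 st.py .616,.014,.2 .616,.014,.055; python3 -c "
from h import *
for n in ('side','top'):
  print(n,'board top corners pred', proj(n,[[.616+dx,-.009+dy,.075] for dx in(-.007,.007) for dy in(-.06,.06)]).round(1).tolist())
s=bot.observe()
im=cv2.imread('pics/side0.png');hsv=cv2.cvtColor(im,cv2.COLOR_BGR2HSV);m=cv2.inRange(hsv,(0,90,20),(20,255,150))[195:260,240:275]
ys,xs=np.nonzero(m);print('side board extents',xs.min()+240,xs.max()+240,ys.min()+195,ys.max()+195)
"
```

```text
21.07 [ 0.6133 -0.1372  0.2986] 
 [[-1.    -0.01  -0.011]
 [ 0.002  0.658 -0.753]
 [ 0.014 -0.753 -0.658]] 
q [ 0.117  0.355  0.15   1.516 -0.843 -1.391] F [0.1 0.4 0.2] gap 0.45010980802641404
tilt 48.9 vec [ -0.7 -48.9] jaw elev 0.8
radial dir in tool axes [-0.99  0.07 -0.1 ] tang(left) [ 0.12  0.65 -0.75] up [ 0.01 -0.75 -0.66]
to [0.616 0.014 0.2  ] units [-0.08  3.47 -0.98]
to [0.616 0.014 0.055] units [-0.12  5.66  0.92]
side board top corners pred [[266.0, 200.6], [256.6, 228.5], [260.3, 200.1], [250.5, 227.8]]
top board top corners pred [[303.4, 199.8], [245.6, 200.8], [303.2, 193.2], [245.6, 194.1]]
side board extents 251 273 202 253
```

Request:
drive_tool(increments="-0.02 0.58 -0.16 0;-0.02 0.58 -0.16 0;-0.02 0.58 -0.16 0;-0.02 0.58 -0.16 0;0 0.58 -0.17 0;0 0.57 -0.17 0;0 0 0 0")

```text
time: 21.95
tcp_pos: [0.6159, 0.0153, 0.198]
tcp_rot: [[-1.0, -0.013, -0.011], [0.0, 0.657, -0.754], [0.017, -0.754, -0.657]]
wrist_force: [0.5, -0.6, 0.1]
finger_gap: 0.45
```

```bash
python3 st.py .616,.014,.055; python3 -c "
from h import *
cv2.imwrite('pics/top2.png',cv2.resize(optics.read_camera('top')[90:300,80:360,::-1],None,fx=2.8,fy=2.8))"
```

```text
21.95 [0.6159 0.0153 0.198 ] 
 [[-1.    -0.013 -0.011]
 [ 0.     0.657 -0.754]
 [ 0.017 -0.754 -0.657]] 
q [ 0.349  0.521  0.157  1.595 -0.782 -1.068] F [ 0.5 -0.6  0.1] gap 0.4499891545867943
tilt 48.9 vec [ -0.7 -48.9] jaw elev 1.0
radial dir in tool axes [-0.94  0.21 -0.27] tang(left) [ 0.34  0.62 -0.7 ] up [ 0.02 -0.75 -0.66]
to [0.616 0.014 0.055] units [-0.05  2.14  1.9 ]
```

View pics/top2.png

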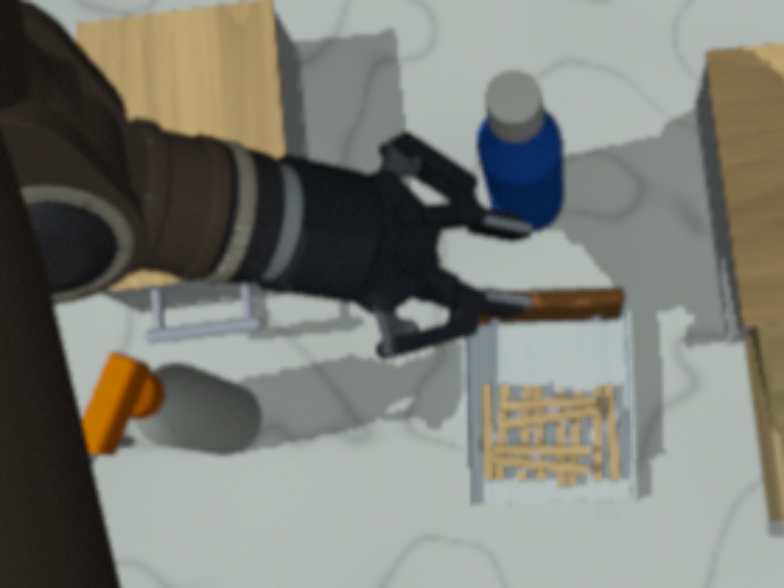

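The fingers hang above the board's line and are clear of the blue bottle, whose front edge is at about crop (525,228). I narrow the jaws a little and go down.

Request:
drive_tool(increments="0 0 0 0;-0.05 0.3 0.27 0;0 0.3 0.27 0;0 0.3 0.27 0;0 0.3 0.27 0;0 0.3 0.27 0;0 0.3 0.27 0;0 0.3 0.27 0;0 0 0 0", fingers=0.25)

```text
time: 23.12
tcp_pos: [0.6155, 0.0105, 0.0578]
tcp_rot: [[-1.0, -0.011, -0.014], [0.003, 0.657, -0.754], [0.017, -0.754, -0.657]]
wrist_force: [0.1, 0.8, 0.9]
finger_gap: 0.372
```

Request:
drive_tool(increments="0 0 0 0;0 0 0 0;0 0 0 0;0 0 0 0;0 0 0 0", fingers=1)

```text
time: 23.75
tcp_pos: [0.6168, 0.0115, 0.0595]
tcp_rot: [[-1.0, -0.01, -0.01], [0.001, 0.656, -0.754], [0.014, -0.754, -0.656]]
wrist_force: [0.6, -2.4, 5.5]
finger_gap: 0.153
```

```bash
python3 st.py .615,.01,.2; python3 - <<'E'
import numpy as np
# tipped tray geometry: tool axis a, twist phi; unit frame
from scipy.spatial.transform import Rotation as Ro
a=np.array([-.013,-.754,-.657]);a/=np.linalg.norm(a)
g=np.array([0,.021,.055])  # TCP in tray frame approx
X=np.array([.9953,.0969,0]);Y=np.array([-.0969,.9953,0]);O=np.array([.6017,-.2638,0])
for ph in(60,75,80,85,90):
    R=Ro.from_rotvec(a*np.radians(ph)).as_matrix(); m=R@[-1,0,0]
    M=-.040*X-.01*Y+O+np.array([0,0,.125])
    P=M+R@(g-np.array([-.15,0,.003]))
    pts={k:M+R@(np.array(v)-[-.15,0,.003]) for k,v in dict(ml=[-.15,.066,0],mr=[-.15,-.066,0],bl=[.007,.066,0],br=[.007,-.066,0],btl=[.007,.06,.075],btr=[.007,-.06,.075]).items()}
    print(ph,"mouth dir",m.round(2),"down",np.degrees(np.arcsin(-m[2])).round(1),"roll",np.degrees(np.arcsin(R[2,1])).round(1),"TCP",P.round(3))
    print({k:((v-O)@np.c_[X,Y,[0,0,1]]).round(3).tolist() for k,v in pts.items()})
E
```

```text
23.75 [0.6168 0.0115 0.0595] 
 [[-1.    -0.01  -0.01 ]
 [ 0.001  0.656 -0.754]
 [ 0.014 -0.754 -0.656]] 
q [ 0.343  0.603 -0.026  1.323 -0.785 -1.073] F [ 0.6 -2.4  5.5] gap 0.152723483886038
tilt 49.0 vec [ -0.6 -49. ] jaw elev 0.8
radial dir in tool axes [-0.94  0.21 -0.26] tang(left) [ 0.34  0.62 -0.71] up [ 0.01 -0.75 -0.66]
to [0.615 0.01  0.2  ] units [ 0.08 -2.14 -1.82]
60 mouth dir [-0.5   0.56 -0.66] down 41.1 roll 13.7 TCP [ 0.616 -0.332  0.266]
{'ml': [0.005, 0.037, 0.138], 'mr': [-0.081, -0.059, 0.107], 'bl': [0.074, -0.059, 0.242], 'br': [-0.011, -0.155, 0.21], 'btl': [0.024, -0.039, 0.294], 'btr': [-0.054, -0.126, 0.266]}
75 mouth dir [-0.26  0.63 -0.73] down 47.3 roll 20.8 TCP [ 0.578 -0.338  0.273]
{'ml': [0.009, 0.029, 0.147], 'mr': [-0.084, -0.052, 0.1], 'bl': [0.039, -0.073, 0.262], 'br': [-0.054, -0.154, 0.215], 'btl': [-0.016, -0.043, 0.303], 'btr': [-0.1, -0.117, 0.261]}
80 mouth dir [-0.17  0.64 -0.75] down 48.5 roll 23.4 TCP [ 0.564 -0.338  0.273]
{'ml': [0.009, 0.027, 0.15], 'mr': [-0.085, -0.05, 0.097], 'bl': [0.027, -0.076, 0.267], 'br': [-0.068, -0.152, 0.215], 'btl': [-0.029, -0.042, 0.305], 'btr': [-0.115, -0.112, 0.257]}
85 mouth dir [-0.09  0.65 -0.76] down 49.4 roll 26.0 TCP [ 0.551 -0.338  0.273]
{'ml': [0.01, 0.024, 0.153], 'mr': [-0.085, -0.047, 0.095], 'bl': [0.013, -0.078, 0.272], 'br': [-0.082, -0.149, 0.214], 'btl': [-0.043, -0.041, 0.305], 'btr': [-0.129, -0.106, 0.252]}
90 mouth dir [-0.    0.65 -0.76] down 49.7 roll 28.8 TCP [ 0.538 -0.336  0.272]
{'ml': [0.01, 0.021, 0.156], 'mr': [-0.085, -0.045, 0.092], 'bl': [-0.0, -0.08, 0.275], 'br': [-0.095, -0.146, 0.212], 'btl': [-0.057, -0.039, 0.305], 'btr': [-0.143, -0.1, 0.247]}
```

Request:
drive_tool(increments="0 -0.15 -0.13 0;0 -0.3 -0.26 0;0 -0.3 -0.26 0;0 -0.3 -0.26 0;0 -0.4 -0.35 0;0 -0.4 -0.35 0;0 -0.4 -0.35 0;0 -0.3 -0.26 0;0 -0.2 -0.17 0;0 0 0 0")

```text
time: 25.0
tcp_pos: [0.6193, 0.0114, 0.2416]
tcp_rot: [[-1.0, -0.01, -0.011], [0.002, 0.658, -0.753], [0.014, -0.753, -0.658]]
wrist_force: [0.5, -0.3, -4.1]
finger_gap: 0.156
```

```bash
python3 st.py; cat > tip.py <<'E'
from h import *
from scipy.spatial.transform import Rotation as Ro
X=np.array([.9953,.0969,0]);Y=np.array([-.0969,.9953,0]);O=np.array([.6017,-.2638,0])
s=bot.observe();R0=np.array(s['tcp_rot']);a=R0[:,2]
g=np.array([0,.021,.058]); M=O-.055*X-.035*Y+np.array([0,0,.118])
yaw=Ro.from_euler('z',1,degrees=True).as_matrix()
def P(ph,z=0): return M+np.array([0,0,z])+Ro.from_rotvec(a*np.radians(ph)).as_matrix()@yaw@(g-np.array([-.15,0,.003]))
def rows(phs,zs,R,p):
    for k in range(len(phs)-1):
        t=P(phs[k+1],zs[k+1]); d=R.T@(t-p)/.05; tw=np.radians(phs[k+1]-phs[k])/.12
        print(d.round(2),round(tw,2)); p=t; R=R@Ro.from_rotvec([0,0,np.radians(phs[k+1]-phs[k])]).as_matrix()
E
python3 - <<'E'
from tip import *
p=np.array(s['tcp_pos'])
print("P0",P(0,.06),"P18",P(18,.03),"units flat",R0.T@(P(0,.06)-p)/.05)
phs=[0,6.5,13,19]+list(np.arange(19+6,90,6)); zs=[.06,.05,.04,.03,.02,.01]+[0]*20
rows(phs,zs[:len(phs)],R0,P(0,.06)); print(phs)
im=optics.read_camera("side"); cv2.imwrite("pics/side2.png",cv2.resize(im[100:340,170:430,::-1],None,fx=2.4,fy=2.4))
E
```

```text
25.0 [0.6193 0.0114 0.2416] 
 [[-1.    -0.01  -0.011]
 [ 0.002  0.658 -0.753]
 [ 0.014 -0.753 -0.658]] 
q [ 0.341  0.509  0.236  1.677 -0.784 -1.076] F [ 0.5 -0.3 -4.1] gap 0.15628366155094725
tilt 48.9 vec [ -0.7 -48.9] jaw elev 0.8
radial dir in tool axes [-0.94  0.21 -0.26] tang(left) [ 0.34  0.62 -0.71] up [ 0.01 -0.75 -0.66]
P0 [ 0.69996065 -0.28035034  0.233     ] P18 [ 0.68466978 -0.3096974   0.23683319] units flat [-1.6253812  -3.72584861  4.49024023]
[ 0.08 -0.18  0.13] 0.95
[ 0.1  -0.18  0.13] 0.95
[ 0.1  -0.16  0.13] 0.87
[ 0.12 -0.16  0.13] 0.87
[ 0.13 -0.17  0.13] 0.87
[ 0.15 -0.18  0.13] 0.87
[ 0.07 -0.31 -0.  ] 0.87
[ 0.07 -0.31 -0.  ] 0.87
[ 0.07 -0.31  0.  ] 0.87
[ 0.07 -0.31  0.  ] 0.87
[ 0.07 -0.31 -0.  ] 0.87
[ 0.07 -0.31  0.  ] 0.87
[ 0.07 -0.31 -0.  ] 0.87
[ 0.07 -0.31  0.  ] 0.87
[0, 6.5, 13, 19, np.int64(25), np.int64(31), np.int64(37), np.int64(43), np.int64(49), np.int64(55), np.int64(61), np.int64(67), np.int64(73), np.int64(79), np.int64(85)]
```

View pics/side2.png

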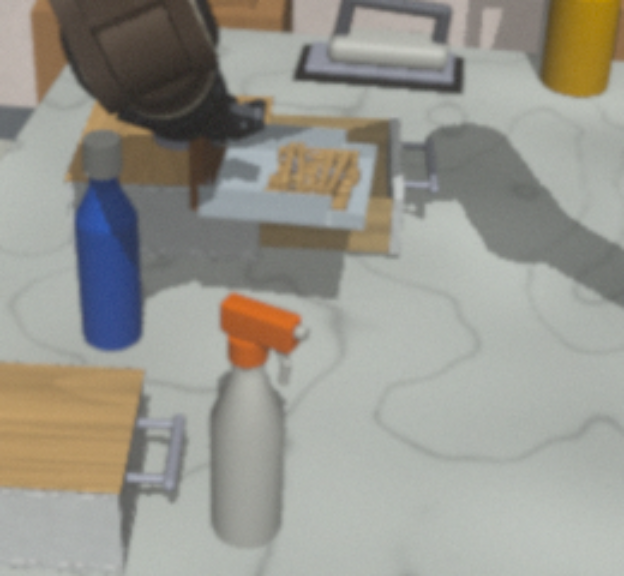

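The tray is held level with all six pegs in it. I carry it over the drawer.

Request:
drive_tool(increments="-0.07 -0.17 0.17 0;-0.135 -0.35 0.34 0;-0.135 -0.35 0.34 0;-0.135 -0.35 0.34 0;-0.135 -0.35 0.34 0;-0.135 -0.35 0.34 0;-0.135 -0.35 0.34 0;-0.135 -0.35 0.34 0;-0.135 -0.35 0.34 0;-0.135 -0.35 0.34 0;-0.135 -0.35 0.34 0;-0.135 -0.35 0.34 0;-0.07 -0.17 0.17 0;0 0 0 0;0 0 0 0")

```text
time: 26.92
tcp_pos: [0.7, -0.2797, 0.2622]
tcp_rot: [[-1.0, -0.012, -0.012], [0.001, 0.658, -0.753], [0.017, -0.753, -0.658]]
wrist_force: [-0.9, 1.4, -3.5]
finger_gap: 0.158
```

```bash
python3 st.py; python3 - <<'E'
from tip import *
p=np.array(s['tcp_pos']); print(P(0,.09))
phs=[0,6.5,13,19]+list(range(25,80,6)); zs=[.09,.085,.08,.07,.06,.05,.04,.03,.02,.01,0,0,0,0,0]
rows(phs,zs[:len(phs)],R0,p)
im=optics.read_camera("top"); cv2.imwrite("pics/top3.png",cv2.resize(im[80:330,260:500,::-1],None,fx=2.4,fy=2.4))
E
```

```text
26.93 [ 0.7    -0.2797  0.2622] 
 [[-1.    -0.012 -0.012]
 [ 0.001  0.658 -0.753]
 [ 0.017 -0.753 -0.658]] 
q [-0.099  0.459  0.225  1.243 -0.849 -1.719] F [-0.9  1.4 -3.5] gap 0.15795675463701314
tilt 48.9 vec [ -0.8 -48.9] jaw elev 1.0
radial dir in tool axes [-1.   -0.08  0.06] tang(left) [-0.1   0.65 -0.75] up [ 0.02 -0.75 -0.66]
[ 0.69996065 -0.28035034  0.263     ]
[ 0.08 -0.28  0.07] 0.95
[ 0.09 -0.26  0.07] 0.95
[ 0.1  -0.16  0.13] 0.87
[ 0.12 -0.16  0.13] 0.87
[ 0.13 -0.17  0.13] 0.87
[ 0.15 -0.18  0.13] 0.87
[ 0.16 -0.19  0.13] 0.87
[ 0.17 -0.2   0.13] 0.87
[ 0.19 -0.21  0.13] 0.87
[ 0.2  -0.22  0.13] 0.87
[ 0.07 -0.31 -0.  ] 0.87
[ 0.07 -0.31  0.  ] 0.87
[ 0.07 -0.31 -0.  ] 0.87
```

View pics/top3.png

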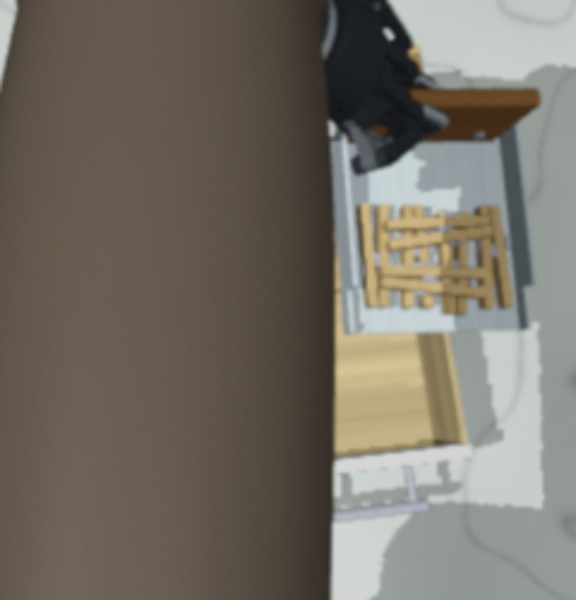

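The tray is over the drawer with its mouth's middle near full-picture pixel (440,217). I check that against the prediction.

```bash
python3 -c "
from tip import *
print(M, proj('top',M+[0,0,.087]), ray('top',[[404,218],[476.5,216.7],[440,217]],.205), proj('top',[O-.143*X+.094*Y+[0,0,.083],O-.143*X-.094*Y+[0,0,.083]]))"
```

```text
[ 0.55035  -0.303965  0.118   ] [[442.89509259 216.85143309]] [[ 0.54954689 -0.23517884  0.205     ]
 [ 0.5495513  -0.36416669  0.205     ]
 [ 0.55017978 -0.29880052  0.205     ]] [[362.99665457 276.08176179]
 [454.0595267  264.8257171 ]]
```

Request:
drive_tool(increments="0.08 -0.28 0.07 0.95;0.09 -0.26 0.07 0.95;0.1 -0.16 0.13 0.87;0.12 -0.16 0.13 0.87;0.13 -0.17 0.13 0.87;0.15 -0.18 0.13 0.87;0.16 -0.19 0.13 0.87;0.17 -0.2 0.13 0.87;0.19 -0.21 0.13 0.87;0.2 -0.22 0.13 0.87;0.07 -0.31 0 0.87;0.07 -0.31 0 0.87;0.07 -0.31 0 0.87;0 0 0 0;0 0 0 0;0 0 0 0;0 0 0 0")

```text
time: 29.1
tcp_pos: [0.5544, -0.3627, 0.2699]
tcp_rot: [[-0.205, 0.979, -0.012], [0.645, 0.126, -0.754], [-0.736, -0.162, -0.657]]
wrist_force: [0.3, 0.3, -2.9]
finger_gap: 0.161
```

```bash
python3 st.py; python3 - <<'E'
from h import *
t=optics.read_camera("top"); s=optics.read_camera("side")
a=cv2.resize(t[150:330,330:480,::-1],None,fx=2.6,fy=2.6); b=cv2.resize(s[110:250,190:370,::-1],None,fx=2.2,fy=2.2)
c=np.zeros((max(a.shape[0],b.shape[0]),a.shape[1]+b.shape[1],3),np.uint8); c[:a.shape[0],:a.shape[1]]=a; c[:b.shape[0],a.shape[1]:]=b; cv2.imwrite("pics/c4.png",c)
E
```

```text
29.1 [ 0.5544 -0.3627  0.2699] 
 [[-0.205  0.979 -0.012]
 [ 0.645  0.126 -0.754]
 [-0.736 -0.162 -0.657]] 
q [-0.267  0.161 -0.173  0.959 -0.818 -0.59 ] F [ 0.3  0.3 -2.9] gap 0.16096831176552565
tilt 48.9 vec [ -0.8 -48.9] jaw elev -47.4
radial dir in tool axes [-0.37  0.91  0.19] tang(left) [ 0.57  0.38 -0.73] up [-0.74 -0.16 -0.66]
```

View pics/c4.png

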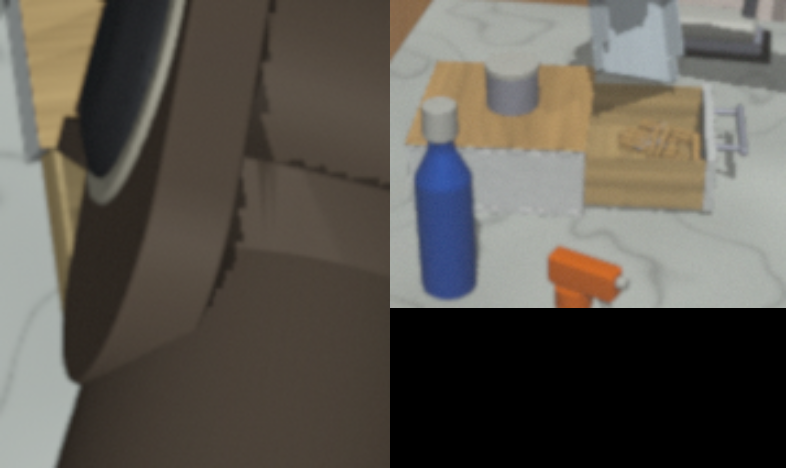

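The pegs are in the drawer at crop (660,140), and the tipped tray's floor looks empty. I lift the tray, untwist and take it back.

Request:
drive_tool(increments="-0.37 -0.08 -0.33 0;-0.37 -0.08 -0.33 0;-0.37 -0.08 -0.33 0;-0.37 -0.08 -0.33 0;0 0 0 -1;0 0 0 -1;0 0 0 -1;0 0 0 -1;0 0 0 -1;0 0 0 -1;0 0 0 -1;0 0 0 -1;0 0 0 -1;0 0 0 -1;0 0 0 -1;0 0 0 -0.49;0 0 0 0")

```text
time: 31.32
tcp_pos: [0.5543, -0.3628, 0.3706]
tcp_rot: [[-1.0, -0.013, -0.012], [0.0, 0.657, -0.754], [0.017, -0.753, -0.657]]
wrist_force: [-0.0, -0.0, -3.3]
finger_gap: 0.157
```

```bash
python3 st.py .61,.0115,.22 .61,.0115,.064; python3 - <<'E'
from h import *
t=optics.read_camera("top"); s=optics.read_camera("side")
a=cv2.resize(t[150:330,330:480,::-1],None,fx=2.6,fy=2.6); b=cv2.resize(s[50:250,190:370,::-1],None,fx=2.2,fy=2.2)
c=np.zeros((max(a.shape[0],b.shape[0]),a.shape[1]+b.shape[1],3),np.uint8); c[:a.shape[0],:a.shape[1]]=a; c[:b.shape[0],a.shape[1]:]=b; cv2.imwrite("pics/c5.png",c)
E
```

```text
31.32 [ 0.5543 -0.3628  0.3706] 
 [[-1.    -0.013 -0.012]
 [ 0.     0.657 -0.754]
 [ 0.017 -0.753 -0.657]] 
q [-0.268  0.151  0.036  1.177 -0.818 -1.967] F [-0.  -0.  -3.3] gap 0.15664299485034675
tilt 48.9 vec [ -0.8 -48.9] jaw elev 1.0
radial dir in tool axes [-0.96 -0.19  0.19] tang(left) [-0.26  0.63 -0.73] up [ 0.02 -0.75 -0.66]
to [0.61   0.0115 0.22  ] units [-1.16  7.18 -3.67]
to [0.61   0.0115 0.064 ] units [-1.22  9.53 -1.62]
```

View pics/c5.png

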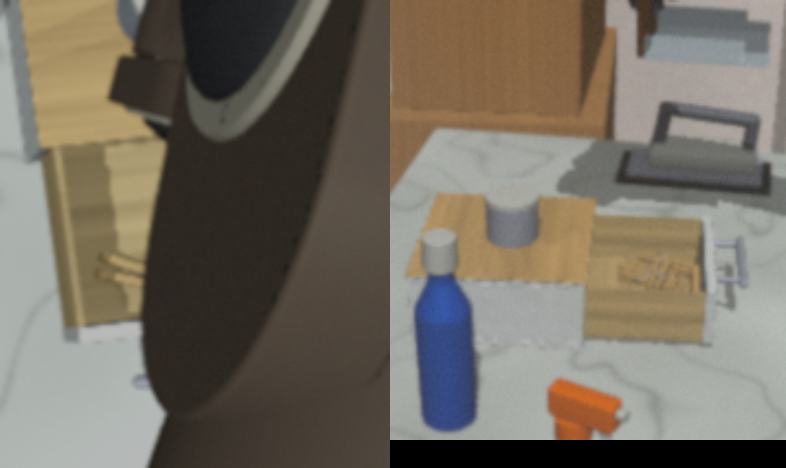

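The pegs lie low in the drawer and the held tray looks empty.

Request:
drive_tool(increments="-0.07 0.45 -0.23 0;-0.07 0.45 -0.23 0;-0.07 0.45 -0.23 0;-0.07 0.45 -0.23 0;-0.07 0.45 -0.23 0;-0.07 0.45 -0.23 0;-0.07 0.45 -0.23 0;-0.07 0.45 -0.23 0;-0.07 0.45 -0.23 0;-0.07 0.45 -0.23 0;-0.07 0.45 -0.23 0;-0.07 0.45 -0.23 0;-0.07 0.45 -0.23 0;-0.07 0.45 -0.23 0;-0.07 0.45 -0.23 0;-0.07 0.45 -0.23 0;0 0 0 0")

```text
time: 33.55
tcp_pos: [0.6082, 0.0141, 0.218]
tcp_rot: [[-1.0, -0.015, -0.011], [-0.002, 0.657, -0.754], [0.018, -0.754, -0.657]]
wrist_force: [-1.1, -0.2, -3.4]
finger_gap: 0.151
```

```bash
python3 st.py .608,.0115,.080 .608,.0115,.062
```

```text
33.55 [0.6082 0.0141 0.218 ] 
 [[-1.    -0.015 -0.011]
 [-0.002  0.657 -0.754]
 [ 0.018 -0.754 -0.657]] 
q [ 0.351  0.499  0.167  1.628 -0.781 -1.067] F [-1.1 -0.2 -3.4] gap 0.15112715488365486
tilt 48.9 vec [ -0.7 -48.9] jaw elev 1.0
radial dir in tool axes [-0.94  0.21 -0.27] tang(left) [ 0.34  0.62 -0.7 ] up [ 0.02 -0.75 -0.66]
to [0.608  0.0115 0.08  ] units [-0.05  2.05  1.85]
to [0.608  0.0115 0.062 ] units [-0.05  2.32  2.09]
```

Request:
drive_tool(increments="-0.05 0.34 0.31 0;0 0.34 0.31 0;0 0.34 0.31 0;0 0.34 0.31 0;0 0.34 0.31 0;0 0.34 0.31 0;0 0.07 0.06 0;0 0.07 0.06 0;0 0.07 0.06 0;0 0.07 0.06 0;0 0 0 0")

```text
time: 34.92
tcp_pos: [0.6071, 0.0097, 0.0628]
tcp_rot: [[-1.0, -0.014, -0.012], [-0.0, 0.657, -0.754], [0.018, -0.754, -0.657]]
wrist_force: [-0.2, -0.5, -3.8]
finger_gap: 0.157
```

Request:
drive_tool(increments="0 0.025 0.02 0;0 0.025 0.02 0;0 0.02 0.015 0;0 0 0 0")

```text
time: 35.42
tcp_pos: [0.6072, 0.0099, 0.0596]
tcp_rot: [[-1.0, -0.014, -0.011], [-0.001, 0.657, -0.754], [0.017, -0.754, -0.657]]
wrist_force: [-2.1, 1.6, 5.8]
finger_gap: 0.158
```

Request:
drive_tool(increments="0 0 0 0;0 0 0 0;0 0 0 0;0 0 0 0;0 -0.2 -0.18 0;0 -0.3 -0.26 0;0 -0.4 -0.35 0;0 -0.4 -0.35 0;0 -0.4 -0.35 0;0 -0.4 -0.35 0;0 -0.4 -0.35 0;0 -0.4 -0.35 0;0 -0.4 -0.35 0;0 0 0 0", fingers=0.25)

```text
time: 37.17
tcp_pos: [0.6114, 0.0104, 0.2814]
tcp_rot: [[-1.0, -0.01, -0.008], [-0.0, 0.658, -0.753], [0.013, -0.753, -0.658]]
wrist_force: [0.0, -0.0, -1.1]
finger_gap: 0.377
```

```bash
python3 st.py .35,.1,.35; python3 - <<'E'
from h import *
t=optics.read_camera("top"); s=optics.read_camera("side")
a=cv2.resize(t[80:330,90:480,::-1],None,fx=2,fy=2); cv2.imwrite("pics/top6.png",a)
E
```

```text
37.17 [0.6114 0.0104 0.2814] 
 [[-1.    -0.01  -0.008]
 [-0.     0.658 -0.753]
 [ 0.013 -0.753 -0.658]] 
q [ 0.344  0.487  0.288  1.751 -0.783 -1.075] F [ 0.  -0.  -1.1] gap 0.37667184007064247
tilt 48.8 vec [ -0.5 -48.8] jaw elev 0.7
radial dir in tool axes [-0.94  0.21 -0.26] tang(left) [ 0.34  0.62 -0.71] up [ 0.01 -0.75 -0.66]
to [0.35 0.1  0.35] units [ 5.25  0.2  -2.21]
```

View pics/top6.png

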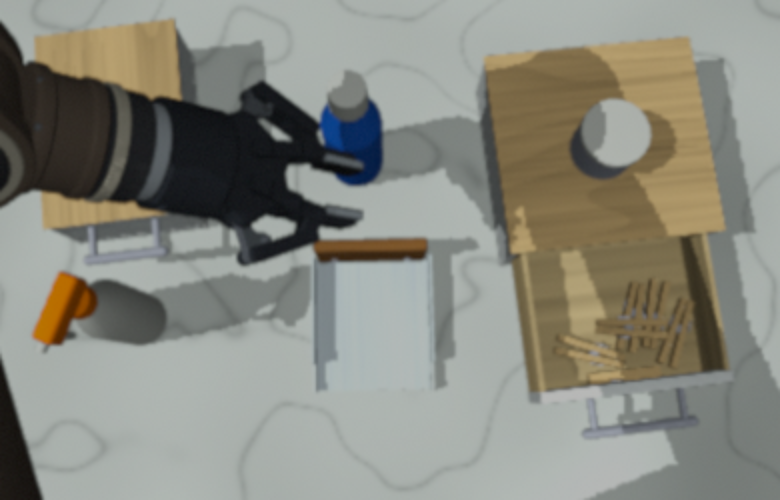

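The tray is empty and flat on the counter at crop (375,315). The pegs lie in the drawer around crop (630,330), and the handle's left end is still at full-picture pixel (382,297), so the drawer is at its stop. The bottles and tin stand where they were, so I hand in.

```bash
python3 -c "
from station import bot
print(bot.sign_off())"
```

```text
the job is handed in; nothing more can be done
None
```

The job is handed in, at about 37 s of the 72 s allowed; the hand-in reported no verdict. In the last top picture all visible pegs lie in the wide drawer and the tray stands empty on the counter.

**What I did:**
- **Drawer:** I pulled the wide drawer to its stop by the bar.
- **Tilting the tool:** The moves have no tilt command. I pushed past the arm's reach in free space until the tool leaned about 49° sideways.
- **Tipping:** I gripped the back board with the tool leaning and lifted the tray level. I then twisted about the leaning axis over the drawer, which put the mouth down at about 48° by calculation.
- **Putting back:** I untwisted, set the tray down near where it had stood, let go and moved the arm clear.

**Last checks:**
- **Drawer:** The handle's left end was at about pixel (382,297), against (384,297) predicted for 0.155 m.
- **Pegs:** They overlap in the drawer, so I did not count all six one by one. None was seen on the tray or elsewhere in the last view.
- **Tray:** It looked flat by eye, and a light contact force showed as it touched down. I did not measure its tilt.
- **Other objects:** The bottles and the tin stood upright where they had been, and the narrow drawer looked shut.
- **Force:** While pulling the drawer, the wrist showed about 47 N vertically, under the 120 N limit. I did not explain it. It was gone once I let go of the handle.

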